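# Clamp a printing block on the pedal carving board

### The job

Get the loose printing block ready for carving: push it snugly into the corner of the two low wooden fences on the carving board, flush against both. Then press the spring pedal beside it down to its stop so that its side catch snaps over and the clamp finger stays down on the block, and take your hand away; do not ram the pedal, and leave the gouge, rubbing pad, palm brush, bottle and jar around it where they are.

Things in the scene. Friction and masses are not known exactly. Their poses are not given: they have to be found in the camera images.
- board: Plywood carving board, 15 mm thick, fixed to the bench. Origin at bench level; the plate spans x -160..160, y -210..180 mm about it, top face at z = 15 mm. +x points away from the robot at yaw 0, +y to the left. Two low wooden fences form a corner on it; the pedal lever runs along x left of them at y = 105 mm.
- corner (a point): The inner corner of the fences, on the plate's top, at x = 60, y = 35, z = 15 mm of the board; axes as the board's. The back fence runs 130 mm from it towards -y, the side fence 125 mm towards -x; both are 14 to 16 mm wide and 14 mm tall. The block belongs on the -x, -y side.
- block: Loose pale wood printing block with a carved relief on top, 120 (x) x 90 (y) x 24 mm, 0.15 to 0.3 kg. Origin at the centre of its underside, axes along its sides. Snug in the corner its origin is at x = 0, y = -10, z = 15 mm of the board, its x axis along the board's x.
- pedal (a joint): Pedal angle in rad: 0 up at rest, grows as pressed, 0.30 on its stop. Its spring pushes it up; some 10 to 20 N on the pad near the stop. The catch snaps over at about 0.27 to 0.28 and then holds it down. Hinge axis along y at board x = 125, z = 55 mm.
- pedal_pad (a point): Centre of the upper face of the pedal's ribbed rubber pad (75 mm along the lever x 70 mm wide), at the lever's end nearest the robot, 215 mm from the hinge axis. z out of the face, x along the lever to the hinge. About 127 mm above the bench at rest, 64 mm on the stop; it drops along an arc.
- jaw: Sprung hinged clamp finger on the pedal lever: 18 mm wide steel bar with a rubber foot, reaching 70 mm in -y over the side fence. Origin on its hinge (along x). It comes down with the pedal onto the block's top 22 mm in from the side fence, 20 mm from the back fence, and yields against its spring. At rest its foot is about 14 mm above the block's top.
- catch: C-shaped steel catch, 28 mm wide (x), 75 mm tall, on the outer (+y) side of the lever at board x = -25, y 131..172 mm. Origin on its hinge (along x, 27 mm above the bench). The steel bar on the pedal's side pushes its sloped nose outward; it springs back over the bar when the pedal is fully down.
- gouge: Bystander: wood-handled gouge, 156 mm long, 18 mm thick, lying on the board behind the back fence. Origin under its middle, 7 mm nearer the blade.
- baren: Bystander: round wooden rubbing pad, 94 mm across, 42 mm tall with a central knob, lying on the board's right (-y) rear corner. Origin under its centre.
- palm_brush: Bystander: dark palm-fibre brush standing on its bristles, 51 mm across, 136 mm tall, to the left of the board. Origin under its centre.
- ink_bottle: Bystander: brown glass bottle, 60 mm across, 150 mm tall, standing to the right of the board. Origin under its centre.
- paste_jar: Bystander: white jar, 72 mm across, 85 mm tall, standing to the right of the board. Origin under its centre.
Not all that is in view belongs to the job. Leave any blue or pink look-alike of the block alone.

How it is judged:
On the way, in this order (a step that is already met when the one before it is completed fails the run):
1. the block lies flush in the corner of the fences (within 2.5 mm and 0.03 rad) while the pedal is still up (x of block in the frame of board between -0.0025 and 0.0025 m and y of block in the frame of board between -0.0125 and -0.0075 m and angle between the x axis of block and the x axis of board, either way round below 0.03 rad and value of joint pedal below 0.06 rad), for 0.1 s.
2. the pedal is pressed down to its stop (0.29 rad or more) (value of joint pedal above 0.29 rad), for 0.05 s.
At the end, for the whole second after the job is handed in: The pedal stays down by itself under its catch (above 0.245 rad), the clamp finger bears on the block with more than 2 N, and the block lies flat and at rest in the corner, its origin within 3.5 mm of its snug place in x and y and its axes within 0.04 rad of the board's (value of joint pedal above 0.245 rad and contact force between jaw and block above 2 N and x of block in the frame of board between -0.0035 and 0.0035 m and y of block in the frame of board between -0.0135 and -0.0065 m and z of block in the frame of board below 0.019 m and angle between the x axis of block and the x axis of board, either way round below 0.04 rad and linear speed of block below 0.01 m/s); the robot touches nothing.
It fails at once if the pedal is rammed: more than 90 N between robot and pedal (contact force between the fingers and pedal_c1 above 90 N or contact force between the fingers and pedal_c2 above 90 N).
It fails at once if a bystander (gouge, rubbing pad, palm brush, ink bottle, paste jar) is moved more than 30 mm (distance of any of gouge, baren, palm_brush, ink_bottle, paste_jar from where it was at the start of the episode above 0.03 m).
It also fails if it takes over 67 s, if anything falls off the work surface, if the arm or the gripper's body presses on something with over 40 N, if the wrist force passes 120 N, or if a joint passes its speed limit or range.

### The arm

A 6-joint arm with a two-finger parallel gripper is mounted at the origin on the work surface. World frame = base frame: x ahead of the robot, y to its left, z up, the work surface at z = 0. Lengths are in m, angles in rad, forces in N, time in s.
With the tool pointing down it reaches from about 0.3 to 0.875 m from the base axis. Payload 6.4 kg.
Tool frame: the origin (TCP) lies at the very end of the fingers, on their centre line; the grasp point (between the pads) lies 19 mm behind it; z points along the fingers, y is the line along which they close (so a half turn about z gives the same grasp; the last joint's range is limited). The gripper opens to 88 mm and grips with 3 to 60 N. Pads are 18 mm wide; open, the fingers measure 123 mm over their backs; the gripper's body (75 mm by 187 mm) begins 45 mm behind the grasp point.
Start: joints at [0.946, 0.181, 1.607, -0, 1.354, -0.206], TCP at [0.234, 0.525, 0.239] pointing down, gripper open.
Joint ranges: [-2.99, 2.99], [-0.89, 2.07], [0.3, 2.58], [-1.14, 4.28], [0, 2.63], [-3.12, 3.12]. Speed limits (rad/s): [2.57, 2.57, 3.01, 3.14, 3.14, 3.14].

### API

Orientations are given as a unit quaternion [x, y, z, w].
In Python, from plant import * gives the robot as it stands.
- The arm moves only by the tool carry_out, never from a script. Its argument "moves" is a list of rows, each an object with "translation": the shift along the tool's x, y, z as a fraction of full scale, a list of three; "rot": the turn, a rotation vector about the tool's x, y, z as a fraction of full scale, a list of three; "fingers": the opening, from -1 (shut) to 1 (fully open). A call has 1 to 20 rows; each row shifts and turns the commanded pose from where the row before left it, along the tool's axes as they then stand; what a row does not reach is not made up. Full scale, the value 1, is 50 mm for a shift and 0.08 rad for a turn. A row lasts 1/8 s, in which the tool goes at most 62.5 mm and 10.7 degrees, less where a joint would pass 70% of its speed; a pose out of reach is approached as far as the arm can. A call with a number of a shift or a turn outside -1 to 1 is refused whole. A call with a gripper value outside its range is refused whole. The fingers move at their own pace and stop on an object; "squeeze" is the grip in N (left out, the last holds). Time passes only in rows, so rows that do not move let the fingers close. It gives the time, the measured TCP pose, the force, the opening and the grip force at its end, in the units of the state.
- observe(): the state, without advancing time (a new reading comes with each control period).
- get_image(name): name is "scene" or "top" or "wrist"; returns (picture, depth): 420x560x3 uint8, red, green, blue; 420x560 float32, m along the optical axis (not along the pixel's ray), 0 where there is no reading.
- camera_model(name): a dict with "fx", "fy", "cx", "cy" (pixels), "distortion" ([k1, k2, p1, p2, k3] as OpenCV has them; the pictures are not rectified), "extrinsics" (4x4, takes a point from world to camera coordinates). Camera axes: x right, y down, z forward; pixel columns grow to the right and rows downward; lengths in m; the calibration is good to about 2 mm. A picture is of the moment at which its call begins: read the wrist's pose just before it. camera_model takes no time and is no camera call; for the wrist camera it gives the pose at the moment of the call.
- finish_job(): hands the job in; it is judged then, once.
The state is a dict: "time": time; "joint_positions": joint angles; "qd": joint speeds; "tau": joint torques, N m; "eef_pos": TCP position; "orientation": TCP orientation; "ft_force": force on the tool from outside, world axes, zero at the start; "ft_torque": the same for the moment, N m; "opening": opening from 0.0 (shut) to 1.0 (fully open); "finger_force": force on a finger pad.
Only numpy, scipy, OpenCV 4.12 (cv2) and the standard library are available. Lean on these libraries where they do the work, as an engineer would, in place of code of your own. Each camera call takes 0.05 s, during which the arm holds its last target. There are 200 camera calls.

## Working session

There is one attempt and no reset: what is moved stays moved. The work goes in short steps, Python scripts to look and compute and a tool call to move; the robot and the scene stay as the last step left them, time stands still between calls to the robot, and variables do not carry over. Pictures are saved under pics/ and viewed, at most 10 in all, crops included, and the job is handed in when it is done.

Besides the shell and the picture viewer there is one more tool, called after "Request:" as name(argument=value, ...) on one line, values as JSON. carry_out: Moves the arm, as the interface text tells. Shift numbers are shares of 50 mm and turn numbers shares of 0.08 rad, none past 1 either way. Its arguments: {"type":"object","properties":{"moves":{"type":"array","items":{"type":"object","properties":{"translation":{"type":"array","items":{"type":"number"}},"rot":{"type":"array","items":{"type":"number"}},"fingers":{"type":"number"}}}},"squeeze":{"type":"number"}},"required":["moves"]}

```bash
mkdir -p pics; ls; cat > h.py <<'E'
from plant import *
import numpy as np, cv2
E
python3 - <<'E'
from h import *
s=observe();print(s['time'],s['eef_pos'],s['orientation'])
for n in("scene","top"):
    im,d=get_image(n);cv2.imwrite(f'pics/{n}0.png',im[...,::-1]);np.savez(f'{n}0.npz',im=im,d=d)
    m=camera_model(n);print(n,m)
E
```

```text
pics
0.0 [0.23351103 0.52488392 0.2378389 ] [ 2.07866892e-01  9.78156767e-01 -7.62753379e-04 -3.34342566e-04]
scene {'fx': 481.24771474027165, 'fy': 481.24771474027165, 'cx': 281.8097466458413, 'cy': 206.48708364088753, 'distortion': array([-0.08694263,  0.        ,  0.        ,  0.        ,  0.        ]), 'extrinsics': array([[ 0.5327484 ,  0.84616192,  0.01375278, -0.25573261],
       [ 0.71798789, -0.44332765, -0.53661344, -0.32094929],
       [-0.44796487,  0.29575428, -0.84371611,  1.49665253],
       [ 0.        ,  0.        ,  0.        ,  1.        ]])}
top {'fx': 441.5656483421898, 'fy': 441.5656483421898, 'cx': 271.3961792093918, 'cy': 209.68149221971683, 'distortion': array([-0.13862551,  0.        ,  0.        ,  0.        ,  0.        ]), 'extrinsics': array([[ 0.02653002, -0.99942168, -0.02127126, -0.02348166],
       [-0.99598527, -0.02460694, -0.08606883,  0.50721291],
       [ 0.08549563,  0.02346927, -0.99606209,  1.07919467],
       [ 0.        ,  0.        ,  0.        ,  1.        ]])}
```

View pics/top0.png

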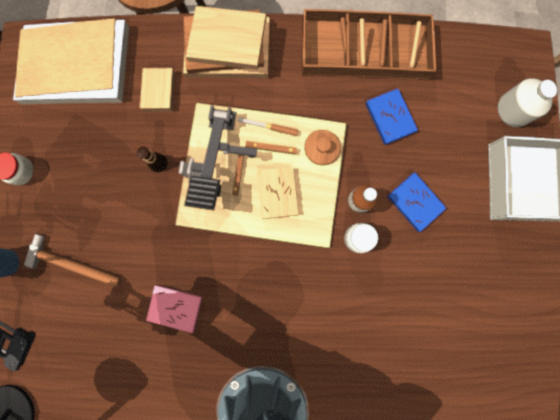

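View pics/scene0.png

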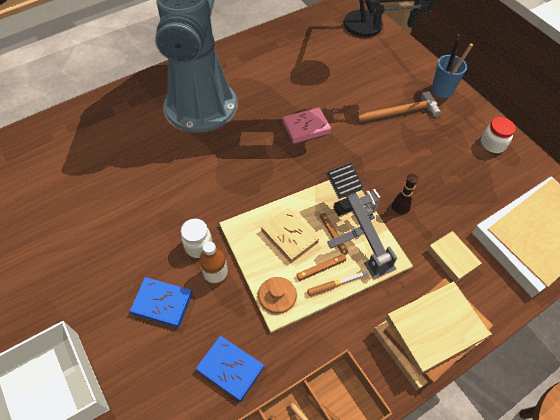

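The loose pale block on the board is at top px (278,191). The blue ones at (392,116) and (417,201), the pink one at (174,309) and the bare pale piece at (156,88) are look-alikes off the board. The pedal pad is at (202,192), lever to (220,118), with the catch near (185,168).

```bash
cat >> h.py <<'E'
def rays(n,px,m=None):
    m=m or camera_model(n);K=np.array([[m['fx'],0,m['cx']],[0,m['fy'],m['cy']],[0,0,1]])
    p=cv2.undistortPoints(np.float64(px).reshape(-1,1,2),K,np.array(m['distortion'])).reshape(-1,2)
    E=m['extrinsics'];return np.c_[p,np.ones(len(p))]@E[:3,:3], -E[:3,:3].T@E[:3,3]   # unit optical depth
def onplane(n,px,z,m=None):
    r,c=rays(n,px,m);return c+r*((z-c[2])/r[:,2])[:,None]
def cloud(n,d,m=None):
    h,w=d.shape;v,u=np.mgrid[:h,:w];r,c=rays(n,np.c_[u.ravel(),v.ravel()],m)
    P=c+r*d.reshape(-1,1);P[d.ravel()==0]=np.nan;return P.reshape(h,w,3)
E
python3 - <<'E'
from h import *
f=np.load('top0.npz');im,d=f['im'],f['d'];P=cloud('top',d)
hsv=cv2.cvtColor(im,cv2.COLOR_RGB2HSV)
for n,p in dict(board=(190,220),board2=(335,200),block=(270,200),pad=(202,188),table=(300,300),fence=(270,149),fence2=(239,175)).items():
    print(n,hsv[p[1],p[0]],P[p[1]-1:p[1]+2,p[0]-1:p[0]+2].reshape(-1,3).mean(0).round(4),P[p[1]-1:p[1]+2,p[0]-1:p[0]+2,2].std().round(4))
m=((hsv[...,2]>120)&(hsv[...,0]<35)).astype(np.uint8);m[:98]=0;m[250:]=0;m[:,:172]=0;m[:,352:]=0
c=max(cv2.findContours(m,0,1)[0],key=cv2.contourArea)
W=onplane('top',c.reshape(-1,2),0.015)[:,:2].astype(np.float32)
r=cv2.minAreaRect(W);print('board',r,cv2.boxPoints(r).round(4))
bm=((P[...,2]>0.030)&(P[...,2]<0.048)).astype(np.uint8);bm[:160]=0;bm[225:]=0;bm[:,:250]=0;bm[:,305:]=0
c=max(cv2.findContours(bm,0,1)[0],key=cv2.contourArea)
r=cv2.minAreaRect(onplane('top',c.reshape(-1,2),0.039)[:,:2].astype(np.float32));print('block',r,cv2.boxPoints(r).round(4))
cv2.imwrite('pics/top_crop.png',cv2.resize(im[95:255,165:365],None,fx=4,fy=3.75,interpolation=cv2.INTER_CUBIC)[...,::-1])
E
```

```text
board [ 26  73 246] [0.477  0.1945 0.0149] 0.0015
board2 [ 23  89 218] [ 0.537  -0.17    0.0108] 0.007
block [ 23  87 245] [ 0.5299 -0.0068  0.0396] 0.0019
pad [13 34 53] [0.5445 0.1468 0.1252] 0.0022
table [ 10 149 118] [nan nan nan] nan
fence [ 12 145 181] [ 0.6605 -0.003   0.0266] 0.0044
fence2 [ 12 150 178] [0.5922 0.0728 0.0282] 0.0018
board ((0.604706346988678, 0.019437715411186218), (0.3893182575702667, 0.46343398094177246), 1.028860330581665) [[ 0.4059  0.2476]
 [ 0.4142 -0.2157]
 [ 0.8035 -0.2087]
 [ 0.7952  0.2546]]
block ((0.5499677658081055, -0.023600701242685318), (0.12064065784215927, 0.09002159535884857), 7.7281494140625) [[ 0.4841  0.0129]
 [ 0.4962 -0.0763]
 [ 0.6158 -0.0601]
 [ 0.6037  0.0291]]
```

View pics/top_crop.png

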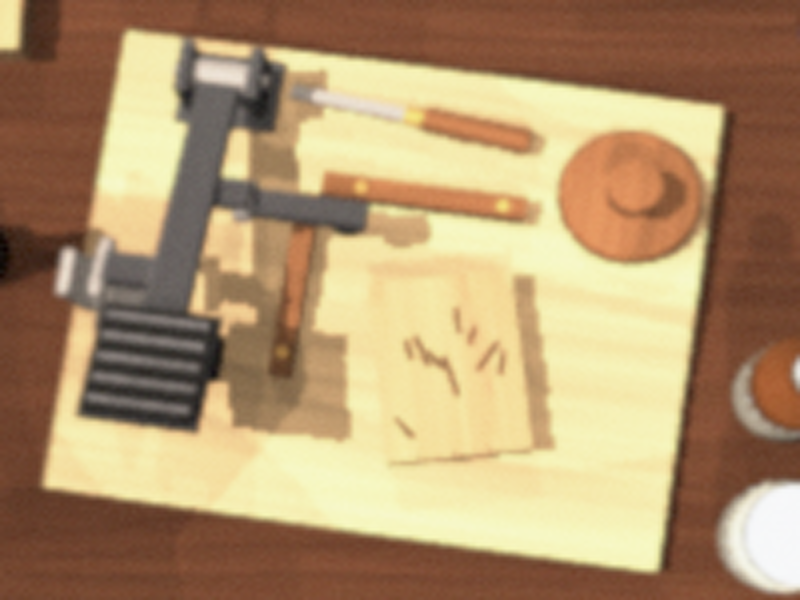

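```bash
cat >> h.py <<'E'
from scipy.spatial.transform import Rotation as R
def boardT():
    b=np.load('board.npy');return b[:2],b[2]
def b2w(x,y):
    o,t=boardT();return o+np.array([[np.cos(t),-np.sin(t)],[np.sin(t),np.cos(t)]])@[x,y]
def w2b(p):
    o,t=boardT();return np.array([[np.cos(t),np.sin(t)],[-np.sin(t),np.cos(t)]])@(np.asarray(p)[:2]-o)
def status(): 
    s=observe();Rt=R.from_quat(s['orientation']).as_matrix();o,t=boardT()
    a=np.arctan2(-Rt[0,1],Rt[1,1])-t
    print('t',round(s['time'],2),'board mm',(w2b(s['eef_pos'])*1e3).round(1),'z',round(s['eef_pos'][2]*1e3,1),'yaxis rel board y',round(a,4),'tilt',Rt[:,2].round(3),'F',s['ft_force'].round(1));return s,Rt
def quad(c,z,n='top'):
    """fit 4 lines to a contour on plane z; return edges (point,dir) per side of minAreaRect"""
    W=onplane(n,c.reshape(-1,2),z)[:,:2].astype(np.float32);b=cv2.boxPoints(cv2.minAreaRect(W));out=[]
    for i in range(4):
        a,e=b[i],b[(i+1)%4];L=np.linalg.norm(e-a);u=(e-a)/L;s=(W-a)@u;t=abs((W-a)@[-u[1],u[0]])
        k=(s>.1*L)&(s<.9*L)&(t<.008);f=cv2.fitLine(W[k],cv2.DIST_HUBER,0,.01,.01).ravel();out.append((f[2:],f[:2],k.sum(),L))
    return out
E
python3 - <<'E'
from h import *
f=np.load('top0.npz');im=f['im'];P=cloud('top',f['d']);hsv=cv2.cvtColor(im,cv2.COLOR_RGB2HSV)
cp=np.array([(125,32),(722,105),(662,572),(45,488)])/[4,3.75]+[165,95]
C=onplane('top',cp,.015)[:,:2];print('hand corners',C.round(4).tolist(),[np.linalg.norm(C[i]-C[i-1]).round(4) for i in range(4)])
m=((hsv[...,2]>140)&(hsv[...,1]<115)).astype(np.uint8)
roi=np.zeros_like(m);cv2.fillPoly(roi,[np.int32(cv2.boxPoints(cv2.minAreaRect(np.float32(cp)))+0)],1);roi=cv2.dilate(roi,np.ones((9,9)));m&=roi
c=max(cv2.findContours(m,0,1)[0],key=cv2.contourArea);c=cv2.convexHull(c) if 0 else c
for p,u,k,L in quad(c,.015): print('edge',p.round(4),u.round(4),np.arctan2(u[1],u[0]).round(4),k,L.round(4))
E
```

```text
hand corners [[0.7807, 0.1927], [0.7361, -0.1946], [0.4172, -0.1601], [0.4631, 0.2292]] [np.float64(0.3197), np.float64(0.3898), np.float64(0.3208), np.float64(0.392)]
edge [ 0.5753 -0.1749] [ 0.9931 -0.1173] -0.1176 101 0.3249
edge [ 0.7573 -0.0245] [0.1165 0.9932] 1.454 102 0.3933
edge [0.5449 0.2211] [ 0.9899 -0.142 ] -0.1424 39 0.3249
edge [0.4406 0.038 ] [0.1209 0.9927] 1.4496 124 0.3933
```

```bash
cat >> h.py <<'E'
def plan(x,y,z,rel=0.):
    """mm board target -> tool-frame shift units (after turn) and turn units about tool z"""
    s,Rt=status();o,t=boardT();a=np.arctan2(-Rt[0,1],Rt[1,1])-t;w=(rel-a+np.pi)%(2*np.pi)-np.pi
    Rn=R.from_rotvec([0,0,w]).as_matrix()@Rt
    d=np.r_[b2w(x/1e3,y/1e3),z/1e3]-s['eef_pos'];print(' turn units',(R.from_matrix(Rt.T@Rn).as_rotvec()/.08).round(3),'shift units',(Rn.T@d/.05).round(3),'shift w/o turn',(Rt.T@d/.05).round(3))
E
python3 - <<'E'
from h import *
np.save('board.npy',np.array([.602,.033,-.117]));print('block',w2b([.55,-.0236])*1e3)
plan(-145,-62,240,0);plan(-145,-62,24,0)
E
```

```text
block [-45.03739004 -62.28317187]
t 0.1 board mm [-423.4  445.6] z 237.9 yaxis rel board y -0.3018 tilt [-0.001 -0.001 -1.   ] F [-0.4  0.7 -0.1]
 turn units [ 1.000e-03 -6.000e-03 -3.773e+00] shift units [ -5.567 -10.151  -0.028] shift w/o turn [-8.333 -8.038 -0.032]
t 0.1 board mm [-423.4  445.6] z 237.9 yaxis rel board y -0.3018 tilt [-0.001 -0.001 -1.   ] F [-0.4  0.7 -0.1]
 turn units [ 1.000e-03 -6.000e-03 -3.773e+00] shift units [ -5.569 -10.145   4.292] shift w/o turn [-8.334 -8.031  4.288]
```

Request:
carry_out(moves=[{"rot":[0,0,-0.95],"translation":[0,0,0],"fingers":0.14},{"rot":[0,0,-0.95],"translation":[0,0,0],"fingers":0.14},{"rot":[0,0,-0.94],"translation":[0,0,0],"fingers":0.14},{"rot":[0,0,-0.94],"translation":[0,0,0],"fingers":0.14},{"translation":[-0.46,-0.85,0],"rot":[0,0,0],"fingers":0.14},{"translation":[-0.46,-0.85,0],"rot":[0,0,0],"fingers":0.14},{"translation":[-0.46,-0.85,0],"rot":[0,0,0],"fingers":0.14},{"translation":[-0.46,-0.85,0],"rot":[0,0,0],"fingers":0.14},{"translation":[-0.46,-0.85,0],"rot":[0,0,0],"fingers":0.14},{"translation":[-0.46,-0.85,0],"rot":[0,0,0],"fingers":0.14},{"translation":[-0.46,-0.85,0],"rot":[0,0,0],"fingers":0.14},{"translation":[-0.46,-0.85,0],"rot":[0,0,0],"fingers":0.14},{"translation":[-0.46,-0.85,0],"rot":[0,0,0],"fingers":0.14},{"translation":[-0.46,-0.85,0],"rot":[0,0,0],"fingers":0.14},{"translation":[-0.46,-0.85,0],"rot":[0,0,0],"fingers":0.14},{"translation":[-0.46,-0.85,0],"rot":[0,0,0],"fingers":0.14},{"translation":[0,0,0],"rot":[0,0,0],"fingers":0.14},{"translation":[0,0,0],"rot":[0,0,0],"fingers":0.14}])

```text
time: 2.35
eef_pos: [0.4482, -0.0129, 0.2382]
orientation: [0.058, 0.998, 0.0, -0.001]
ft_force: [0.5, -0.9, -0.0]
opening: 0.57
finger_force: 0.0
```

```bash
python3 - <<'E'
from h import *
plan(-145,-62,25,0);print(observe()['opening'])
E
```

```text
t 2.35 board mm [-147.4  -63.5] z 238.2 yaxis rel board y -0.0 tilt [-0.001  0.001 -1.   ] F [ 0.5 -0.9 -0. ]
 turn units [ 0.     0.    -0.001] shift units [-0.054  0.028  4.265] shift w/o turn [-0.054  0.028  4.265]
0.5702599652871188
```

Request:
carry_out(moves=[{"translation":[0,0,0.7],"rot":[0,0,0],"fingers":0.14},{"translation":[0,0,0.8],"rot":[0,0,0],"fingers":0.14},{"translation":[0,0,0.8],"rot":[0,0,0],"fingers":0.14},{"translation":[0,0,0.8],"rot":[0,0,0],"fingers":0.14},{"translation":[0,0,0.6],"rot":[0,0,0],"fingers":0.14},{"translation":[0,0,0.4],"rot":[0,0,0],"fingers":0.14},{"translation":[0,0,0.16],"rot":[0,0,0],"fingers":0.14},{"translation":[0,0,0],"rot":[0,0,0],"fingers":0.14},{"translation":[-0.1,0,0],"rot":[0,0,0],"fingers":0.14},{"translation":[-0.1,0,0],"rot":[0,0,0],"fingers":0.14},{"translation":[-0.1,0,0],"rot":[0,0,0],"fingers":0.14},{"translation":[-0.1,0,0],"rot":[0,0,0],"fingers":0.14},{"translation":[-0.1,0,0],"rot":[0,0,0],"fingers":0.14},{"translation":[-0.1,0,0],"rot":[0,0,0],"fingers":0.14},{"translation":[-0.1,0,0],"rot":[0,0,0],"fingers":0.14}])

```text
time: 4.22
eef_pos: [0.4832, -0.0171, 0.0255]
orientation: [0.058, 0.998, 0.0, -0.001]
ft_force: [-2.8, 0.8, 1.8]
opening: 0.568
finger_force: 1.3
```

Request:
carry_out(moves=[{"translation":[-0.1,0,0],"rot":[0,0,0],"fingers":0.14},{"translation":[-0.1,0,0],"rot":[0,0,0],"fingers":0.14},{"translation":[-0.1,0,0],"rot":[0,0,0],"fingers":0.14},{"translation":[-0.1,0,0],"rot":[0,0,0],"fingers":0.14},{"translation":[-0.1,0,0],"rot":[0,0,0],"fingers":0.14},{"translation":[-0.1,0,0],"rot":[0,0,0],"fingers":0.14}])

```text
time: 4.97
eef_pos: [0.5137, -0.0209, 0.0257]
orientation: [0.058, 0.998, -0.0, 0.0]
ft_force: [-2.0, 1.5, -1.7]
opening: 0.569
finger_force: 0.5
```

```bash
cat >> h.py <<'E'
def blockpose():
    im,d=get_image('top');P=cloud('top',d);B=(P[...,:2]-boardT()[0])@np.array([[np.cos(boardT()[1]),-np.sin(boardT()[1])],[np.sin(boardT()[1]),np.cos(boardT()[1])]])
    bm=((P[...,2]>.032)&(P[...,2]<.047)&(B[...,0]<.075)&(B[...,0]>-.14)&(B[...,1]<.06)&(B[...,1]>-.13)).astype(np.uint8)
    bm=cv2.morphologyEx(bm,cv2.MORPH_OPEN,np.ones((3,3)));c=max(cv2.findContours(bm,0,1)[0],key=cv2.contourArea)
    for p,u,k,L in quad(c,.039): print(' edge',(w2b(p)*1e3).round(1),'ang',round((np.arctan2(u[1],u[0])-boardT()[1]+np.pi/4)%(np.pi/2)-np.pi/4,3),k,round(float(L),3))
    return im
E
python3 - <<'E'
from h import *
status();im=blockpose();cv2.imwrite('pics/t2.png',cv2.resize(im[95:255,165:365],None,fx=4,fy=3.75)[...,::-1])
E
```

```text
t 4.97 board mm [-81.5 -63.8] z 25.7 yaxis rel board y 0.0006 tilt [ 0. -0. -1.] F [-2.   1.5 -1.7]
 edge [  32.8 -115.1] ang 0.039 14 0.044
 edge [ 49.8 -80.5] ang 0.083 29 0.09
 edge [ 30.1 -27.9] ang 0.032 11 0.044
 edge [ 12.  -84.8] ang -0.133 15 0.09
```

View pics/t2.png

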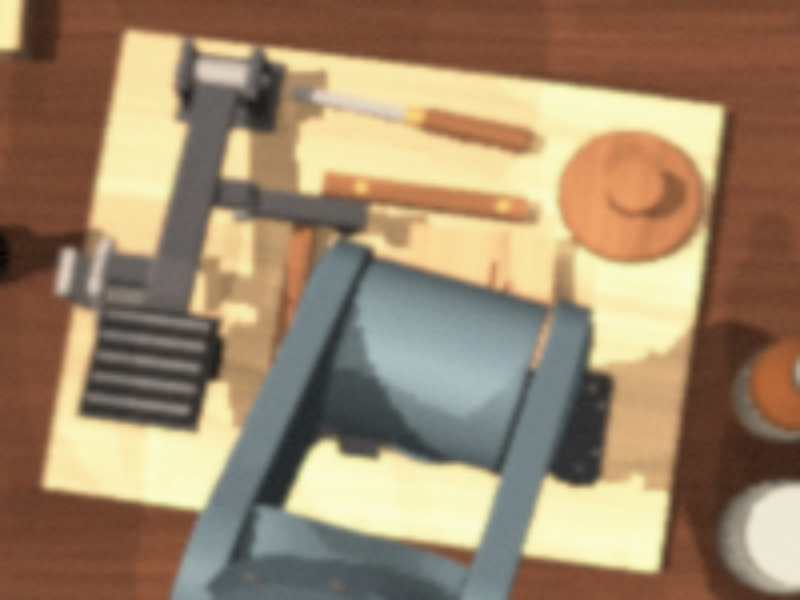

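The arm hides most of the block; its far edge is at crop (460,250), just short of the back fence at (430,200). I'll push on gently until the force rises.

Request:
carry_out(moves=[{"translation":[-0.06,0,0],"rot":[0,0,0],"fingers":0.14},{"translation":[-0.06,0,0],"rot":[0,0,0],"fingers":0.14},{"translation":[-0.06,0,0],"rot":[0,0,0],"fingers":0.14},{"translation":[-0.04,0,0],"rot":[0,0,0],"fingers":0.14}])

```text
time: 5.52
eef_pos: [0.5244, -0.0223, 0.0257]
orientation: [0.058, 0.998, -0.0, -0.0]
ft_force: [-2.6, -0.1, 1.7]
opening: 0.57
finger_force: 1.5
```

Request:
carry_out(moves=[{"translation":[-0.03,0,0],"rot":[0,0,0],"fingers":0.14},{"translation":[-0.03,0,0],"rot":[0,0,0],"fingers":0.14}])

```text
time: 5.78
eef_pos: [0.5253, -0.0223, 0.0254]
orientation: [0.058, 0.998, 0.0, -0.002]
ft_force: [-12.4, -0.6, 10.3]
opening: 0.568
finger_force: 6.1
```

```bash
python3 - <<'E'
from h import *
status()
E
```

```text
t 5.78 board mm [-69.7 -63.9] z 25.4 yaxis rel board y 0.0007 tilt [-0.005  0.001 -1.   ] F [-12.4  -0.6  10.3]
```

```bash
python3 - <<'E'
from h import *
for n,p,z in(('baren',(322,145),.042),('bottlecap',(370,194),.15),('jar',(361,232),.085)): print(n,w2b(onplane('top',[p],z)[0])*1e3)
print(observe()['joint_positions'].round(2))
plan(-95,-64,70,0);plan(-10,-140,70,np.pi/2);plan(-10,-140,70,-np.pi/2)
E
```

```text
baren [  87.05527282 -156.27862518]
bottlecap [ -33.9164472  -269.60027208]
jar [-116.1498563  -271.69617984]
[-0.27  0.38  1.86 -0.    0.91 -1.72]
t 5.78 board mm [-69.7 -63.9] z 25.4 yaxis rel board y 0.0007 tilt [-0.005  0.001 -1.   ] F [-12.4  -0.6  10.3]
 turn units [-0.     0.     0.009] shift units [ 0.51  -0.003 -0.889] shift w/o turn [ 0.51  -0.003 -0.889]
t 5.78 board mm [-69.7 -63.9] z 25.4 yaxis rel board y 0.0007 tilt [-0.005  0.001 -1.   ] F [-12.4  -0.6  10.3]
 turn units [ 9.1000e-02 -1.0000e-03 -1.9626e+01] shift units [ 1.527 -1.194 -0.884] shift w/o turn [-1.189 -1.524 -0.897]
t 5.78 board mm [-69.7 -63.9] z 25.4 yaxis rel board y 0.0007 tilt [-0.005  0.001 -1.   ] F [-12.4  -0.6  10.3]
 turn units [-9.1000e-02  1.0000e-03  1.9643e+01] shift units [-1.519  1.194 -0.898] shift w/o turn [-1.189 -1.524 -0.897]
```

Request:
carry_out(moves=[{"translation":[0.2,0,0],"rot":[0,0,0],"fingers":-0.09},{"translation":[0.3,0,0],"rot":[0,0,0],"fingers":-0.09},{"translation":[0,0,-0.8],"rot":[0,0,0],"fingers":-0.09},{"translation":[0,0,-0.8],"rot":[0,0,0],"fingers":-0.09}])

```text
time: 6.28
eef_pos: [0.502, -0.0195, 0.1064]
orientation: [0.058, 0.998, 0.0, 0.0]
ft_force: [0.7, -0.4, 0.6]
opening: 0.454
finger_force: 0.0
```

Request:
carry_out(moves=[{"rot":[0,0,0.98],"translation":[0,0,0],"fingers":-0.09},{"rot":[0,0,0.98],"translation":[0,0,0],"fingers":-0.09},{"rot":[0,0,0.98],"translation":[0,0,0],"fingers":-0.09},{"rot":[0,0,0.98],"translation":[0,0,0],"fingers":-0.09},{"rot":[0,0,0.98],"translation":[0,0,0],"fingers":-0.09},{"rot":[0,0,0.98],"translation":[0,0,0],"fingers":-0.09},{"rot":[0,0,0.98],"translation":[0,0,0],"fingers":-0.09},{"rot":[0,0,0.98],"translation":[0,0,0],"fingers":-0.09},{"rot":[0,0,0.98],"translation":[0,0,0],"fingers":-0.09},{"rot":[0,0,0.98],"translation":[0,0,0],"fingers":-0.09},{"rot":[0,0,0.98],"translation":[0,0,0],"fingers":-0.09},{"rot":[0,0,0.98],"translation":[0,0,0],"fingers":-0.09},{"rot":[0,0,0.98],"translation":[0,0,0],"fingers":-0.09},{"rot":[0,0,0.98],"translation":[0,0,0],"fingers":-0.09},{"rot":[0,0,0.98],"translation":[0,0,0],"fingers":-0.09},{"rot":[0,0,0.98],"translation":[0,0,0],"fingers":-0.09},{"rot":[0,0,0.98],"translation":[0,0,0],"fingers":-0.09},{"rot":[0,0,0.98],"translation":[0,0,0],"fingers":-0.09},{"rot":[0,0,0.98],"translation":[0,0,0],"fingers":-0.09},{"rot":[0,0,0.98],"translation":[0,0,0],"fingers":-0.09}])

```text
time: 8.78
eef_pos: [0.5027, -0.0197, 0.1059]
orientation: [0.747, 0.665, 0.001, 0.001]
ft_force: [0.1, 0.5, 0.1]
opening: 0.455
finger_force: 0.0
```

```bash
python3 - <<'E'
from h import *
plan(-20,-140,26,-np.pi/2);blockpose()
E
```

```text
t 8.78 board mm [-92.4 -63.9] z 105.9 yaxis rel board y -1.5701 tilt [ 0.002 -0.    -1.   ] F [0.1 0.5 0.1]
 turn units [ 0.    -0.     0.009] shift units [-1.521  1.446  1.601] shift w/o turn [-1.522  1.445  1.601]
 edge [  37.7 -119.5] ang 0.046 16 0.051
 edge [ 59.1 -76.2] ang 0.02 29 0.09
 edge [ 44.8 -34. ] ang 0.56 8 0.051
 edge [  13.3 -105.5] ang -0.289 6 0.09
```

Request:
carry_out(moves=[{"translation":[-0.86,0.72,0],"rot":[0,0,0],"fingers":-0.09},{"translation":[-0.86,0.72,0],"rot":[0,0,0],"fingers":-0.09},{"translation":[0,0,0],"rot":[0,0,0],"fingers":-0.09},{"translation":[0,0,0.7],"rot":[0,0,0],"fingers":-0.09},{"translation":[0,0,0.6],"rot":[0,0,0],"fingers":-0.09},{"translation":[0,0,0.3],"rot":[0,0,0],"fingers":-0.09},{"translation":[0,0,0],"rot":[0,0,0],"fingers":-0.09},{"translation":[0.1,0,0],"rot":[0,0,0],"fingers":-0.09},{"translation":[0.1,0,0],"rot":[0,0,0],"fingers":-0.09},{"translation":[0.1,0,0],"rot":[0,0,0],"fingers":-0.09},{"translation":[0.1,0,0],"rot":[0,0,0],"fingers":-0.09},{"translation":[0.1,0,0],"rot":[0,0,0],"fingers":-0.09},{"translation":[0.1,0,0],"rot":[0,0,0],"fingers":-0.09}])

```text
time: 10.45
eef_pos: [0.5677, -0.0841, 0.0262]
orientation: [0.746, 0.666, -0.0, 0.001]
ft_force: [-3.1, -4.2, 2.9]
opening: 0.454
finger_force: 2.7
```

Request:
carry_out(moves=[{"translation":[0.1,0,0],"rot":[0,0,0],"fingers":-0.09},{"translation":[0.1,0,0],"rot":[0,0,0],"fingers":-0.09},{"translation":[0.1,0,0],"rot":[0,0,0],"fingers":-0.09},{"translation":[0.1,0,0],"rot":[0,0,0],"fingers":-0.09},{"translation":[0.1,0,0],"rot":[0,0,0],"fingers":-0.09},{"translation":[0.1,0,0],"rot":[0,0,0],"fingers":-0.09},{"translation":[0.1,0,0],"rot":[0,0,0],"fingers":-0.09},{"translation":[0.1,0,0],"rot":[0,0,0],"fingers":-0.09}])

```text
time: 11.45
eef_pos: [0.5723, -0.0443, 0.0262]
orientation: [0.746, 0.666, -0.0, 0.001]
ft_force: [-2.5, -4.3, 3.3]
opening: 0.457
finger_force: 2.4
```

```bash
python3 - <<'E'
from h import *
plan(-20,-64,26,-np.pi/2)
im,d=get_image('scene');cv2.imwrite('pics/s2.png',cv2.resize(im[160:335,210:420],None,fx=3.6,fy=3.4)[...,::-1])
E
```

```text
t 11.45 board mm [-20.5 -80.2] z 26.2 yaxis rel board y -1.5678 tilt [ 0.    -0.001 -1.   ] F [-2.5 -4.3  3.3]
 turn units [ 0.    -0.     0.037] shift units [0.324 0.009 0.004] shift w/o turn [0.324 0.01  0.004]
```

View pics/s2.png

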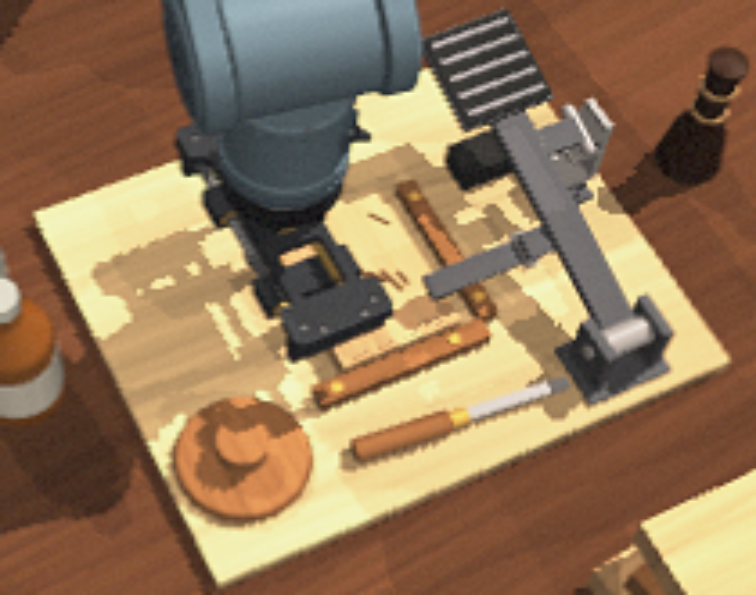

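The block lies along the back fence (crop (400,365)), moving toward the side fence at (440,250), with the jaw above clear. I'll keep pushing slowly.

Request:
carry_out(moves=[{"translation":[0.07,0,0],"rot":[0,0,0],"fingers":-0.09},{"translation":[0.07,0,0],"rot":[0,0,0],"fingers":-0.09},{"translation":[0.06,0,0],"rot":[0,0,0],"fingers":-0.09},{"translation":[0.05,0,0],"rot":[0,0,0],"fingers":-0.09},{"translation":[0.04,0,0],"rot":[0,0,0],"fingers":-0.09}])

```text
time: 12.12
eef_pos: [0.5741, -0.0297, 0.0262]
orientation: [0.746, 0.666, 0.0, 0.001]
ft_force: [-2.2, -4.4, 4.3]
opening: 0.455
finger_force: 2.5
```

Request:
carry_out(moves=[{"translation":[0.03,0,0],"rot":[0,0,0],"fingers":-0.09},{"translation":[0.03,0,0],"rot":[0,0,0],"fingers":-0.09}])

```text
time: 12.38
eef_pos: [0.5742, -0.0286, 0.0262]
orientation: [0.746, 0.666, -0.001, 0.001]
ft_force: [-4.9, -16.7, 5.0]
opening: 0.458
finger_force: 8.7
```

```bash
python3 - <<'E'
from h import *
status()
E
```

```text
t 12.38 board mm [-20.4 -64.4] z 26.2 yaxis rel board y -1.5676 tilt [ 0.    -0.004 -1.   ] F [ -4.9 -16.7   5. ]
```

Request:
carry_out(moves=[{"translation":[-0.1,0,0],"rot":[0,0,0],"fingers":-0.09},{"translation":[-0.2,0,0],"rot":[0,0,0],"fingers":-0.09},{"translation":[0,0,-0.8],"rot":[0,0,0],"fingers":-1},{"translation":[0,0,-0.8],"rot":[0,0,0],"fingers":-1},{"translation":[0,-0.85,0],"rot":[0,0,0],"fingers":-1},{"translation":[0.6,-0.85,0],"rot":[0,0,0],"fingers":-1},{"translation":[0.74,-0.1,0],"rot":[0,0,0],"fingers":-1},{"translation":[0,0,0],"rot":[0,0,0],"fingers":-1},{"translation":[0,0,0.7],"rot":[0,0,0],"fingers":-1},{"translation":[0,0,0.6],"rot":[0,0,0],"fingers":-1},{"translation":[0,0,0.28],"rot":[0,0,0],"fingers":-1},{"translation":[0,0,0],"rot":[0,0,0],"fingers":-1}])

```text
time: 13.88
eef_pos: [0.4901, 0.0352, 0.0259]
orientation: [0.746, 0.666, -0.001, -0.001]
ft_force: [-0.3, 0.0, 0.5]
opening: 0.007
finger_force: 0.0
```

```bash
python3 - <<'E'
from h import *
plan(-78,-12,26,-np.pi/2);print(observe()['opening']);blockpose()
E
```

```text
t 13.88 board mm [-111.4  -10.9] z 25.9 yaxis rel board y -1.5679 tilt [-0.002  0.    -1.   ] F [-0.3  0.   0.5]
 turn units [-0.     0.     0.036] shift units [-0.023  0.669 -0.003] shift w/o turn [-0.025  0.669 -0.003]
0.007254100378847781
 edge [ 19.5 -53.6] ang -0.005 27 0.086
 edge [ 60.  -23.8] ang 0.001 22 0.09
 edge [16.2 33.9] ang 0.005 21 0.086
 edge [-19.9 -43.6] ang 0.144 3 0.09
```

Request:
carry_out(moves=[{"translation":[0,0.2,0],"rot":[0,0,0],"fingers":-1},{"translation":[0,0.2,0],"rot":[0,0,0],"fingers":-1},{"translation":[0,0.1,0],"rot":[0,0,0],"fingers":-1},{"translation":[0,0.06,0],"rot":[0,0,0],"fingers":-1},{"translation":[0,0.05,0],"rot":[0,0,0],"fingers":-1}])

```text
time: 14.55
eef_pos: [0.5208, 0.0322, 0.0266]
orientation: [0.746, 0.666, -0.0, -0.0]
ft_force: [-0.6, 0.4, -0.0]
opening: -0.001
finger_force: 0.0
```

Request:
carry_out(moves=[{"translation":[0,0.03,0],"rot":[0,0,0],"fingers":-1},{"translation":[0,0.03,0],"rot":[0,0,0],"fingers":-1}])

```text
time: 14.8
eef_pos: [0.5237, 0.0319, 0.0266]
orientation: [0.746, 0.666, -0.0, -0.0]
ft_force: [-1.2, -0.0, 0.6]
opening: 0.006
finger_force: 0.0
```

```bash
python3 - <<'E'
from h import *
status()
E
```

```text
t 14.8 board mm [-77.6 -10.2] z 26.6 yaxis rel board y -1.5673 tilt [-0.  0. -1.] F [-1.2 -0.   0.6]
```

Request:
carry_out(moves=[{"translation":[0,0.03,0],"rot":[0,0,0],"fingers":-1},{"translation":[0,0.02,0],"rot":[0,0,0],"fingers":-1}])

```text
time: 15.05
eef_pos: [0.5264, 0.0315, 0.0267]
orientation: [0.746, 0.666, 0.0, 0.0]
ft_force: [0.9, -0.3, 0.1]
opening: 0.002
finger_force: 0.0
```

```bash
python3 - <<'E'
from h import *
status()
E
```

```text
t 15.05 board mm [-74.9 -10.3] z 26.7 yaxis rel board y -1.5674 tilt [ 0. -0. -1.] F [ 0.9 -0.3  0.1]
```

Request:
carry_out(moves=[{"translation":[0,0.03,0],"rot":[0,0,0],"fingers":-1},{"translation":[0,0.03,0],"rot":[0,0,0],"fingers":-1},{"translation":[0,0.03,0],"rot":[0,0,0],"fingers":-1}])

```text
time: 15.42
eef_pos: [0.5278, 0.0315, 0.0264]
orientation: [0.746, 0.666, -0.002, -0.003]
ft_force: [-15.0, -0.7, 15.6]
opening: 0.004
finger_force: 8.5
```

Request:
carry_out(moves=[{"translation":[0,0.03,0],"rot":[0,0,0],"fingers":-1},{"translation":[0,0.02,0],"rot":[0,0,0],"fingers":-1}])

```text
time: 15.68
eef_pos: [0.5278, 0.0315, 0.0264]
orientation: [0.746, 0.666, -0.004, -0.005]
ft_force: [-25.6, -0.1, 24.8]
opening: 0.005
finger_force: 13.5
```

Request:
carry_out(moves=[{"translation":[0,-0.1,0],"rot":[0,0,0],"fingers":-1},{"translation":[0,-0.4,0],"rot":[0,0,0],"fingers":-1},{"translation":[0,0,-0.8],"rot":[0,0,0],"fingers":-1},{"translation":[0,0,-0.9],"rot":[0,0,0],"fingers":-1},{"translation":[0,0,-0.9],"rot":[0,0,0],"fingers":-1},{"translation":[0,0,-0.7],"rot":[0,0,0],"fingers":-1},{"translation":[0.8,0,0],"rot":[0,0,0],"fingers":-1},{"translation":[0.8,0,0],"rot":[0,0,0],"fingers":-1},{"translation":[0.7,0,0],"rot":[0,0,0],"fingers":-1},{"translation":[0,0,0],"rot":[0,0,0],"fingers":-1}])

```text
time: 16.92
eef_pos: [0.5215, 0.1498, 0.1917]
orientation: [0.745, 0.667, 0.0, 0.0]
ft_force: [0.1, -0.2, 0.7]
opening: 0.003
finger_force: 0.0
```

```bash
python3 - <<'E'
from h import *
plan(-78,105,140,-np.pi/2);im=blockpose();cv2.imwrite('pics/t3.png',cv2.resize(im[95:255,165:365],None,fx=4,fy=3.75)[...,::-1])
E
```

```text
t 16.93 board mm [-93.5 106.6] z 191.7 yaxis rel board y -1.5642 tilt [ 0.001  0.    -1.   ] F [ 0.1 -0.2  0.7]
 turn units [-0.    -0.     0.082] shift units [-0.032  0.31   1.035] shift w/o turn [-0.034  0.31   1.035]
 edge [ -4.  -53.6] ang -0.007 38 0.121
 edge [ 59.4 -21.6] ang -0.006 22 0.09
 edge [ 1.  34.1] ang 0.008 36 0.121
 edge [-59.1  -2.5] ang -0.005 29 0.09
```

View pics/t3.png

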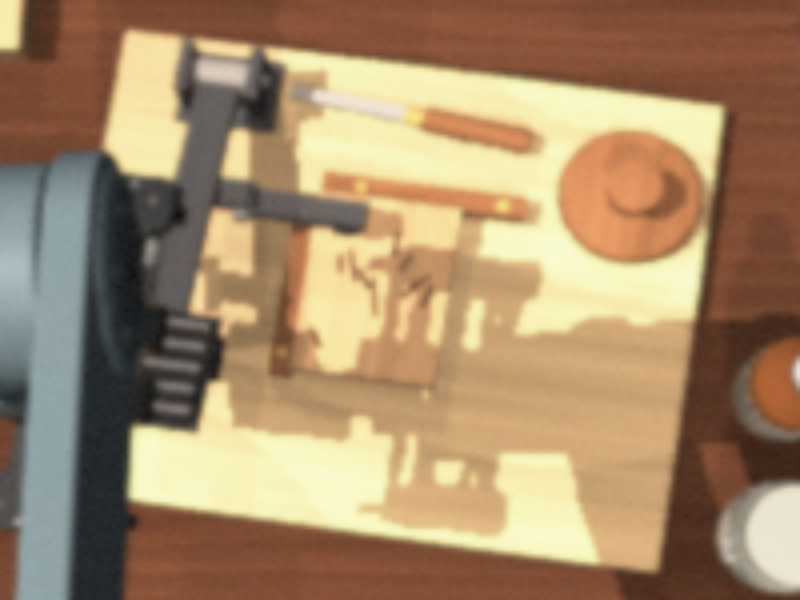

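The block is at crop (375,290), flush against the back and side fences, with its edges matching x ±60, y −55..35 within 1.5 mm. The pedal is still up, so next I press it.

Request:
carry_out(moves=[{"translation":[-0.02,0.22,0.4],"rot":[0,0,0],"fingers":-1},{"translation":[0,0,0.4],"rot":[0,0,0],"fingers":-1},{"translation":[0,0,0.2],"rot":[0,0,0],"fingers":-1},{"translation":[0,0,0.1],"rot":[0,0,0],"fingers":-1},{"translation":[0,0,0.06],"rot":[0,0,0],"fingers":-1},{"translation":[0,0,0.06],"rot":[0,0,0],"fingers":-1}])

```text
time: 17.73
eef_pos: [0.5327, 0.1456, 0.1312]
orientation: [0.746, 0.666, 0.0, 0.0]
ft_force: [-0.3, -0.2, 2.2]
opening: 0.005
finger_force: 1.3
```

Request:
carry_out(moves=[{"translation":[0,0,0.06],"rot":[0,0,0],"fingers":-1},{"translation":[0,-0.01,0.06],"rot":[0,0,0],"fingers":-1},{"translation":[0,-0.01,0.06],"rot":[0,0,0],"fingers":-1},{"translation":[0,-0.01,0.06],"rot":[0,0,0],"fingers":-1},{"translation":[0,-0.01,0.06],"rot":[0,0,0],"fingers":-1}])

```text
time: 18.35
eef_pos: [0.5301, 0.1461, 0.1158]
orientation: [0.746, 0.666, -0.0, -0.0]
ft_force: [-3.2, 0.8, 6.7]
opening: 0.001
finger_force: 2.5
```

```bash
python3 - <<'E'
from h import *
status()
E
```

```text
t 18.35 board mm [-84.6 103.9] z 115.8 yaxis rel board y -1.5672 tilt [-0.  0. -1.] F [-3.2  0.8  6.7]
```

Request:
carry_out(moves=[{"translation":[0,-0.012,0.06],"rot":[0,0,0],"fingers":-1},{"translation":[0,-0.012,0.06],"rot":[0,0,0],"fingers":-1},{"translation":[0,-0.012,0.06],"rot":[0,0,0],"fingers":-1},{"translation":[0,-0.012,0.06],"rot":[0,0,0],"fingers":-1},{"translation":[0,-0.01,0.06],"rot":[0,0,0],"fingers":-1},{"translation":[0,-0.01,0.06],"rot":[0,0,0],"fingers":-1},{"translation":[0,-0.01,0.06],"rot":[0,0,0],"fingers":-1},{"translation":[0,-0.01,0.06],"rot":[0,0,0],"fingers":-1},{"translation":[0,-0.005,0.06],"rot":[0,0,0],"fingers":-1},{"translation":[0,-0.005,0.06],"rot":[0,0,0],"fingers":-1},{"translation":[0,-0.005,0.06],"rot":[0,0,0],"fingers":-1},{"translation":[0,0,0.06],"rot":[0,0,0],"fingers":-1}])

```text
time: 19.85
eef_pos: [0.5235, 0.1469, 0.08]
orientation: [0.746, 0.666, -0.001, -0.001]
ft_force: [-10.1, 1.3, 13.8]
opening: 0.005
finger_force: 6.3
```

Request:
carry_out(moves=[{"translation":[0,0,0.05],"rot":[0,0,0],"fingers":-1},{"translation":[0,0,0.05],"rot":[0,0,0],"fingers":-1},{"translation":[0,0,0.04],"rot":[0,0,0],"fingers":-1}])

```text
time: 20.23
eef_pos: [0.5228, 0.147, 0.0728]
orientation: [0.746, 0.666, -0.002, -0.002]
ft_force: [-11.8, 1.2, 14.4]
opening: 0.008
finger_force: 7.1
```

```bash
python3 - <<'E'
from h import *
status()
E
```

```text
t 20.23 board mm [-92.  103.9] z 72.8 yaxis rel board y -1.5668 tilt [-0.005  0.    -1.   ] F [-11.8   1.2  14.4]
```

Request:
carry_out(moves=[{"translation":[0,-0.01,0.04],"rot":[0,0,0],"fingers":-1},{"translation":[0,-0.01,0.04],"rot":[0,0,0],"fingers":-1},{"translation":[0,-0.01,0.04],"rot":[0,0,0],"fingers":-1},{"translation":[0,0,0.03],"rot":[0,0,0],"fingers":-1}])

```text
time: 20.72
eef_pos: [0.5224, 0.1471, 0.0657]
orientation: [0.746, 0.666, -0.001, -0.001]
ft_force: [-8.3, 0.5, 14.6]
opening: 0.006
finger_force: 7.2
```

Request:
carry_out(moves=[{"translation":[0,0,0.02],"rot":[0,0,0],"fingers":-1},{"translation":[0,0,0.02],"rot":[0,0,0],"fingers":-1}])

```text
time: 20.98
eef_pos: [0.5224, 0.1471, 0.064]
orientation: [0.746, 0.666, -0.001, -0.001]
ft_force: [-11.6, 0.2, 23.5]
opening: 0.006
finger_force: 11.8
```

Request:
carry_out(moves=[{"translation":[0,0,0.02],"rot":[0,0,0],"fingers":-1},{"translation":[0,0,0.01],"rot":[0,0,0],"fingers":-1},{"translation":[0,0,0],"rot":[0,0,0],"fingers":-1}])

```text
time: 21.35
eef_pos: [0.5224, 0.1471, 0.0639]
orientation: [0.746, 0.666, -0.001, -0.001]
ft_force: [-16.1, -1.1, 28.9]
opening: 0.005
finger_force: 14.5
```

```bash
python3 - <<'E'
from h import *
status()
im,d=get_image('scene');cv2.imwrite('pics/s3.png',cv2.resize(im[150:300,300:440],None,fx=4,fy=4)[...,::-1])
E
```

```text
t 21.35 board mm [-92.4 104. ] z 63.9 yaxis rel board y -1.5666 tilt [-0.003 -0.    -1.   ] F [-16.1  -1.1  28.9]
```

View pics/s3.png

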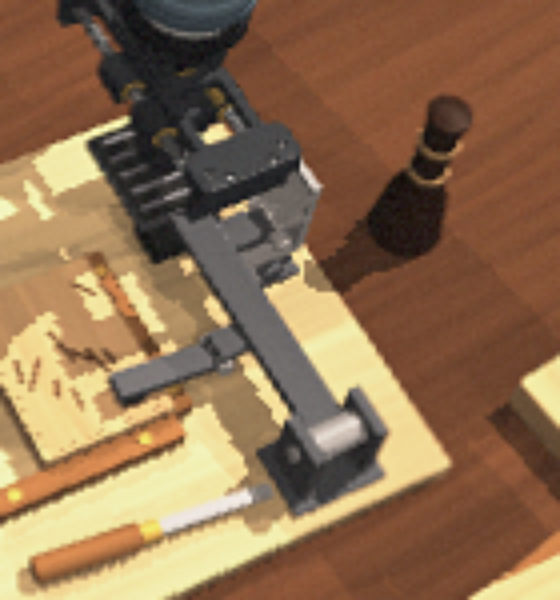

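The jaw (crop (170,375)) is down on the block, the lever is flat and the catch at (290,210) is over the bar. Force rises with no further travel, so the pedal is on its stop. I'll release slowly.

Request:
carry_out(moves=[{"translation":[0,0,-0.04],"rot":[0,0,0],"fingers":-1},{"translation":[0,0,-0.06],"rot":[0,0,0],"fingers":-1},{"translation":[0,0,-0.1],"rot":[0,0,0],"fingers":-1},{"translation":[0,0,-0.1],"rot":[0,0,0],"fingers":-1}])

```text
time: 21.9
eef_pos: [0.5237, 0.1467, 0.0767]
orientation: [0.746, 0.666, 0.0, 0.0]
ft_force: [-0.9, -0.6, -0.4]
opening: 0.003
finger_force: 0.0
```

Request:
carry_out(moves=[{"translation":[0,0,-0.5],"rot":[0,0,0],"fingers":-1},{"translation":[0,0,-0.8],"rot":[0,0,0],"fingers":-1},{"translation":[0,0,-0.8],"rot":[0,0,0],"fingers":-1},{"translation":[0,-0.8,0],"rot":[0,0,0],"fingers":-1},{"translation":[0,-0.8,0],"rot":[0,0,0],"fingers":-1},{"translation":[0,0,0],"rot":[0,0,0],"fingers":-1},{"translation":[0,0,0],"rot":[0,0,0],"fingers":-1}])

```text
time: 22.78
eef_pos: [0.4451, 0.1557, 0.182]
orientation: [0.746, 0.666, 0.001, 0.0]
ft_force: [-0.2, -0.1, -0.4]
opening: 0.007
finger_force: 0.0
```

```bash
python3 - <<'E'
from h import *
status();blockpose()
im,d=get_image('scene');P=cloud('scene',d);print('max z over pad area',[np.nanpercentile(P[...,2][(abs(P[...,0]-b2w(-.07,.105)[0])<.02)&(abs(P[...,1]-b2w(-.07,.105)[1])<.02)],q).round(4) for q in (50,90)])
cv2.imwrite('pics/s4.png',cv2.resize(im[150:300,270:440],None,fx=4,fy=4)[...,::-1])
E
```

```text
t 22.77 board mm [-170.1  103.5] z 182.0 yaxis rel board y -1.5674 tilt [ 0.002  0.    -1.   ] F [-0.2 -0.1 -0.4]
 edge [  0.3 -53.5] ang -0.002 41 0.121
 edge [58.9 -0.7] ang 0.001 40 0.09
 edge [-13.8  34.4] ang -0.016 33 0.121
 edge [-58.6 -16.9] ang 0.001 32 0.09
max z over pad area [np.float64(0.073), np.float64(0.289)]
```

View pics/s4.png

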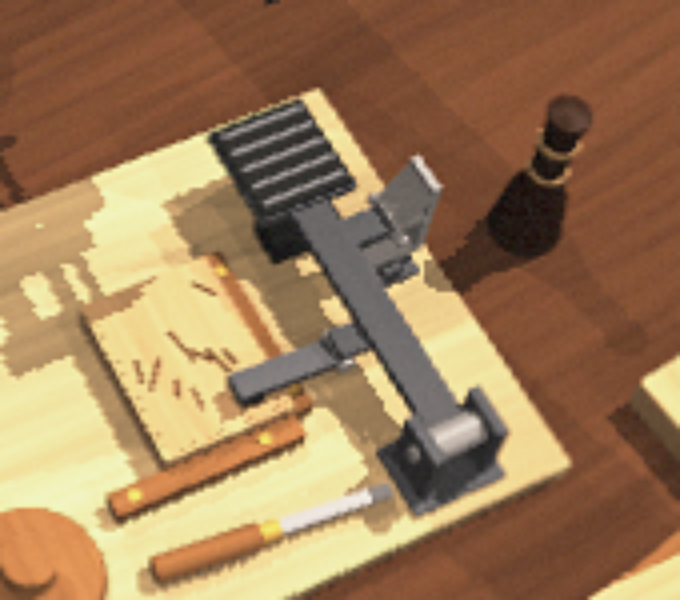

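The pedal stays down under the catch (390,220), the jaw (290,375) rests on the block, and the block is snug with its edges unchanged. Handing in.

```bash
python3 -c "
from plant import *
print(finish_job())"
```

```text
the job is handed in; nothing more can be done
None
```

The job is handed in: the block sits flush in the fence corner, the pedal is latched under its catch with the clamp finger down on the block, and the arm is clear; I did not measure the clamp finger's force, and no verdict came back.

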